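# Tools back onto their shadow pads

### The job

Tidy the workbench: put the two spanners, the deep socket and the V-block each onto the black foam pad that shows its own silhouette. Each must cover its silhouette neatly, in line with it (either end may point either way), the spanners lying flat and the socket and V-block upright, all let go and at rest. Leave the little jar and the brass padlock standing and lying where they are.

Things in the scene. Friction and masses are not known exactly. Their poses are not given: they have to be found in the camera images.
- big_spanner_mid (a point): Bare-steel double open-ended spanner lying flat on the table, the larger one of the two: 140 mm long, straight shank 14 mm wide, 10 mm thick throughout, forked heads about 34 mm wide; it looks the same after a half turn. The point is its centre: mid-length, mid-shank, 5 mm above its underside. x runs along its length, y across the shank (the way to grip it), z up.
- small_spanner_mid (a point): Bare-steel double open-ended spanner lying flat on the table, the smaller one of the two: 92 mm long, straight shank 11 mm wide, 10 mm thick throughout, forked heads about 25 mm wide; it looks the same after a half turn. The point is its centre: mid-length, mid-shank, 5 mm above its underside. x runs along its length, y across the shank (the way to grip it), z up.
- socket_mid (a point): Bare-steel deep socket standing upright: a plain round tube 34 mm in diameter and 50 mm tall, open at the top. The point is its centre, on its axis, 25 mm above its underside. z is its axis, up; its turn about it does not matter.
- vblock_mid (a point): Dark steel V-block standing on its base: 56 mm long, 40 mm wide, 34 mm tall, with a V-shaped groove along its length in the upper face. The point is its centre, 17 mm above its underside (at the middle of its length and width). x runs along its length and the groove, y across the 40 mm width (its two long sides are flat and upright), z up. It looks the same after a half turn.
- big_spanner_pad_top (a point): Fixed black foam pad lying on the table, 165 x 56 mm and 5 mm thick, with a flat off-white silhouette of the larger double open-ended spanner (140 mm long) at its centre. The point is the centre of the silhouette, on the pad's upper face (5 mm above the table). x runs along the silhouette's length, z up.
- small_spanner_pad_top (a point): Fixed black foam pad lying on the table, 118 x 50 mm and 5 mm thick, with a flat off-white silhouette of the smaller double open-ended spanner (92 mm long) at its centre. The point is the centre of the silhouette, on the pad's upper face (5 mm above the table). x runs along the silhouette's length, z up.
- socket_pad_top (a point): Fixed black foam pad lying on the table, 64 x 64 mm and 5 mm thick, with a flat off-white silhouette of the socket's foot, a plain disc 34 mm in diameter, at its centre. The point is the centre of the silhouette, on the pad's upper face (5 mm above the table). z up.
- vblock_pad_top (a point): Fixed black foam pad lying on the table, 86 x 66 mm and 5 mm thick, with a flat off-white silhouette of the V-block's base, a plain rectangle 56 x 40 mm, at its centre. The point is the centre of the silhouette, on the pad's upper face (5 mm above the table). x runs along the silhouette's length, z up.
- jar_mid (a point): Bystander: small jar with a steel cap, 38 mm in diameter and 48 mm tall, standing among the tools. The point is its centre, 24 mm above the table. To be left alone.
- padlock_mid (a point): Bystander: brass padlock with a steel shackle, lying flat, about 44 x 34 mm and 16 mm thick, among the tools. The point is near the middle of it, 8 mm above the table. To be left alone.
There are look-alikes about, which are no part of the job. What is shaped like the part that bears vblock_pad_top but orange or purple is not meant.

How it is judged:
At the end, for the whole second after the job is handed in: Each tool rests on its own pad: centre within 12 mm of the silhouette's centre, height right within 4 mm; spanners and V-block within 0.18 rad of the silhouette's direction (either way round); spanners flat, socket and V-block upright, within 0.1 rad; all at rest (horizontal distance between big_spanner_mid and big_spanner_pad_top below 0.012 m and z of big_spanner_mid in the frame of big_spanner_pad_top between 0.001 and 0.009 m and angle between the z axis of big_spanner_mid and the z axis of big_spanner_pad_top, either way round below 0.1 rad and angle between the x axis of big_spanner_mid and the x axis of big_spanner_pad_top, either way round below 0.18 rad and linear speed of each of big_spanner, small_spanner, socket, vblock below 0.02 m/s and angular speed of each of big_spanner, small_spanner, socket, vblock below 0.2 rad/s and horizontal distance between small_spanner_mid and small_spanner_pad_top below 0.012 m and z of small_spanner_mid in the frame of small_spanner_pad_top between 0.001 and 0.009 m and angle between the z axis of small_spanner_mid and the z axis of small_spanner_pad_top, either way round below 0.1 rad and angle between the x axis of small_spanner_mid and the x axis of small_spanner_pad_top, either way round below 0.18 rad and horizontal distance between socket_mid and socket_pad_top below 0.012 m and z of socket_mid in the frame of socket_pad_top between 0.021 and 0.029 m and angle between each of socket_mid, vblock_mid's own z axis and vertical below 0.1 rad and horizontal distance between vblock_mid and vblock_pad_top below 0.012 m and z of vblock_mid in the frame of vblock_pad_top between 0.013 and 0.021 m and angle between the x axis of vblock_mid and the x axis of vblock_pad_top, either way round below 0.18 rad); the robot touches nothing.
It fails at once if the jar is shifted by more than 20 mm or tipped (distance of jar_mid from where it was at the start of the episode above 0.02 m or angle between jar_mid's own z axis and vertical above 0.5 rad).
It fails at once if the padlock is shifted by more than 20 mm (distance of padlock_mid from where it was at the start of the episode above 0.02 m).
It also fails if it takes over 120 s, if anything falls off the work surface, if the arm or the gripper's body presses on something with over 40 N, if the wrist force passes 120 N, or if a joint passes its speed limit or range.

### The arm

A 6-joint arm with a two-finger parallel gripper is mounted at the origin on the work surface. World frame = base frame: x ahead of the robot, y to its left, z up, the work surface at z = 0. Lengths are in m, angles in rad, forces in N, time in s.
With the tool pointing down it reaches from about 0.25 to 0.775 m from the base axis. Payload 4 kg.
Tool frame: the origin (TCP) lies midway between the tips of the shut fingers; the grasp point (between the pads) lies 19 mm behind it; z points along the fingers, y is the direction in which the jaws open and shut (so a half turn about z gives the same grasp; the last joint's range is limited). The gripper opens to 94 mm and grips with 3 to 60 N. Pads are 16 mm wide; open, the fingers measure 119 mm over their backs; the gripper's body (75 mm by 177 mm) begins 78 mm behind the grasp point.
Start: joints at [-1.303, 0.087, 1.371, -0, 1.684, -0.103], TCP at [0.199, -0.513, 0.206] pointing down, gripper open.
Joint ranges: [-3.1, 3.1], [-0.76, 2.03], [0.27, 2.55], [-1.08, 4.22], [0.17, 2.65], [-2.57, 2.57]. Speed limits (rad/s): [2.79, 2.79, 3.14, 3.14, 3.14, 3.14].

### API

Orientations are given as [roll, pitch, yaw] about the fixed x, y, z axes, in that order (R = Rz(yaw) Ry(pitch) Rx(roll)).
In Python, from bench import robot, cams gives the robot as it stands.
- The arm moves only by the tool step_arm, never from a script. Its argument "plan" is a list that holds one entry, the list of rows, each a list of 5 numbers: the shift along the world's x, y, z in mm, then the turn about the world's z in rad, then the opening in per cent of the stroke, from 0 (shut) to 100 (fully open). In form: [[[tx, ty, tz, turn, fingers], ...]]. A call has 1 to 8 rows; each row is the pose to reach, as a shift and turn from the pose commanded when the call began; what a row does not reach only later rows make up. A row lasts 1/12 s, in which the tool goes at most 41.7 mm and 7.16 degrees, less where a joint would pass 70% of its speed; a pose out of reach is approached as far as the arm can. A call with a gripper value outside its range is refused whole. The fingers move at their own pace and stop on an object; the grip force is fixed at half the most. Time passes only in rows, so rows that repeat a pose let the fingers close. It gives the time, the measured TCP pose, the force and the opening at its end, in the units of the state.
- robot.get_obs(): the state, without advancing time (a new reading comes with each control period).
- cams.snapshot(name): name is "scene" or "top" or "wrist"; returns a dict with "frame" (384x512x3 uint8, red, green, blue), "camera_matrix" (3x3 intrinsics, pixels), "k1" (the pictures are not rectified: a ray, as slopes to the right and down, at radius r is drawn at 1 + k1 r^2 times it, then the intrinsics apply), "origin" and "attitude" of the camera in the world; the wrist camera has in their place "T_tool_cam" (4x4, takes a point from camera to tool coordinates, whose origin is the TCP and whose axes are the flange's). Camera axes: x right, y down, z forward; pixel columns grow to the right and rows downward; lengths in m; the calibration is good to about 2 mm. A picture is of the moment at which its call begins: read the wrist's pose just before it. There is no depth.
- robot.close_job(): hands the job in, once; it reports no verdict.
The state is a dict: "time": time; "joint_positions": joint angles; "qvel": joint speeds; "joint_torque": joint torques, N m; "tool_pos": TCP position; "ee_rot": TCP orientation; "wrist_force": force on the tool from outside, world axes, zero at the start; "wrist_torque": the same for the moment, N m; "width": finger opening in m.
Only numpy, scipy, OpenCV 4.12 (cv2) and the standard library are available. Lean on these libraries where they do the work, as an engineer would, in place of code of your own. Each camera call takes 0.05 s, during which the arm holds its last target. There are 200 camera calls.

## Working session

There is one attempt and no reset: what is moved stays moved. The work goes in short steps, Python scripts to look and compute and a tool call to move; the robot and the scene stay as the last step left them, time stands still between calls to the robot, and variables do not carry over. Pictures are saved under pics/ and viewed, about 12 in all and at most 16, crops included, and the job is handed in when it is done.

Besides the shell and the picture viewer there is one more tool, called after ">>>" in YAML: its name, and indented under it one key for each argument. step_arm: Moves the arm, as the interface text tells. Its arguments: {"type":"object","properties":{"plan":{"type":"array"}},"required":["plan"]}

```bash
ls; mkdir -p pics
cat > h.py <<'E'
import numpy as np, cv2
from bench import robot, cams
def snap(n):
    s=cams.snapshot(n); return s
def save(s,name): cv2.imwrite(f'pics/{name}.png',cv2.cvtColor(s['frame'],cv2.COLOR_RGB2BGR))
E
python3 - <<'E'
from h import *
for n in ['scene','top']:
    s=snap(n); save(s,n+'0'); print(n,{k:v for k,v in s.items() if k!='frame'})
print(robot.get_obs())
E
```

```text
pics
scene {'camera_matrix': array([[353.31222477,   0.        , 254.73275324],
       [  0.        , 353.31222477, 197.08883332],
       [  0.        ,   0.        ,   1.        ]]), 'k1': 0.03735828709402515, 'origin': array([ 0.88519384, -0.75686327,  0.61540173]), 'attitude': array([-2.20513251, -0.01127759,  0.47627574])}
top {'camera_matrix': array([[481.77421935,   0.        , 258.08117552],
       [  0.        , 481.77421935, 198.82226614],
       [  0.        ,   0.        ,   1.        ]]), 'k1': -0.17384460404371552, 'origin': array([ 0.42964531, -0.07121436,  1.25558119]), 'attitude': array([-3.05915039, -0.0097241 , -1.56309578])}
{'time': 0.1, 'joint_positions': array([-1.30308843e+00,  8.78965540e-02,  1.37205842e+00,  7.61748163e-07,
        1.68359660e+00, -1.03106511e-01]), 'qvel': array([ 0.00098447, -0.00081371, -0.00320229, -0.00071881, -0.00081415,
       -0.00130129]), 'joint_torque': array([ 1.59794588e-03, -3.41253734e+01, -3.03300691e+01,  7.19425525e-02,
        3.04585544e-02, -1.02465826e-04]), 'tool_pos': array([ 0.19917161, -0.51215767,  0.20443544]), 'ee_rot': array([-3.13964421e+00, -2.02373039e-04,  3.70814294e-01]), 'wrist_force': array([0.40079331, 0.05926195, 0.2770599 ]), 'wrist_torque': array([-0.00525023, -0.01917298, -0.01341505]), 'width': 0.09425183276681398}
```

View pics/top0.png

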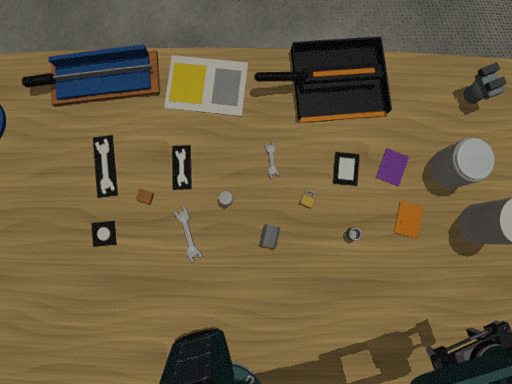

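View pics/scene0.png

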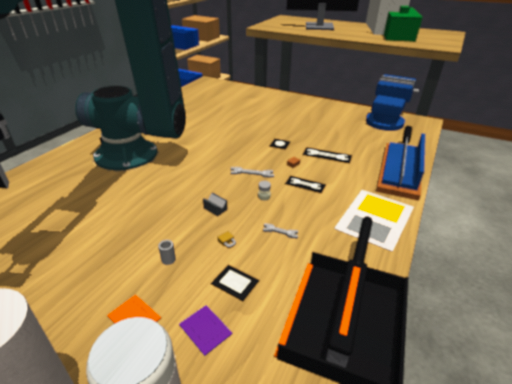

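Candidates in the top view:
- **V-block pad:** (346,169) is black. The orange (408,219) and purple (392,167) pads are look-alikes.
- **Spanners:** the big one is at (187,234) and the small one at (271,160). The silhouettes at (105,166) and (182,167) are pads.
- **Socket:** (353,234). The jar is at (226,199), and its cap is solid.
- **V-block:** (270,236). The brown block at (145,197) and the padlock at (308,200) are left alone.

```bash
cat >> h.py <<'E'
from scipy.spatial.transform import Rotation as Ro
def cast(s,px,z,obs=None):
    px=np.asarray(px,float).reshape(-1,1,2)
    n=cv2.undistortPoints(px,s['camera_matrix'],np.array([s['k1'],0,0,0.])).reshape(-1,2)
    d=np.c_[n,np.ones(len(n))]
    if 'origin' in s: R=Ro.from_euler('xyz',s['attitude']).as_matrix(); o=s['origin']
    else:
        T=s['T_tool_cam']; Rt=Ro.from_euler('xyz',obs['ee_rot']).as_matrix()
        R=Rt@T[:3,:3]; o=obs['tool_pos']+Rt@T[:3,3]
    d=d@R.T
    return o+d*((z-o[2])/d[:,2])[:,None]
def blob(s,mask,seed,win,z,obs=None):
    x,y=seed; m=np.zeros_like(mask); sl=np.s_[max(0,y-win):y+win+1,max(0,x-win):x+win+1]; m[sl]=mask[sl]
    n,l,st,c=cv2.connectedComponentsWithStats(m,connectivity=8)
    k=1+np.argmax(st[1:,4]); ct=max(cv2.findContours((l==k).astype(np.uint8),0,cv2.CHAIN_APPROX_NONE)[0],key=len)
    ys,xs=np.nonzero(l==k); P=cast(s,np.c_[xs,ys],z,obs)[:,:2].astype(np.float32)
    C=P.mean(0); w,v=np.linalg.eigh(np.cov((P-C).T)); a=np.arctan2(v[1,1],v[0,1])
    r=cv2.minAreaRect(P); Q=np.array(P)@np.c_[v[:,1],v[:,0]]
    return c[k],len(xs),C,a,Q.max(0)-Q.min(0),r
E
python3 - <<'E'
from h import *
s=snap('top'); f=s['frame']; hsv=cv2.cvtColor(f,cv2.COLOR_RGB2HSV)
S,V=hsv[...,1],hsv[...,2]
for p in [(30,250),(104,234),(112,230),(270,236),(346,169),(353,234)]: print(p,hsv[p[1],p[0]])
grey=((S<70)&(V>40)).astype(np.uint8); white=((S<70)&(V>120)).astype(np.uint8); dark=(V<60).astype(np.uint8)
for n,sd,w,z,m in [('bigpad',(105,166),38,.005,white),('smallpad',(182,167),28,.005,white),('sockpad',(104,234),18,.005,white),('vpad',(346,169),18,.005,white),
 ('bigpadD',(105,166),38,.005,dark),('smallpadD',(182,167),28,.005,dark),
 ('big',(187,234),32,.01,grey),('small',(271,160),22,.01,grey),('vb',(270,236),17,.034,grey),('sock',(353,234),14,.05,grey),('jar',(226,199),12,.048,grey),('padlock',(308,200),12,.01,grey)]:
    c,N,C,a,e,r=blob(s,m,sd,w,z); print(n,c.round(1),N,C.round(4),'ang',round(a,3),'ext',e.round(4),'rect',np.round(r[0],4),np.round(r[1],4),round(r[2],1))
cv2.imwrite('pics/crop.png',cv2.resize(cv2.cvtColor(f[130:270,85:425],cv2.COLOR_RGB2BGR)[:, :],None,fx=2.35,fy=2.35,interpolation=cv2.INTER_CUBIC))
E
```

```text
(30, 250) [ 20 128 132]
(104, 234) [ 30  18 159]
(112, 230) [72 49 26]
(270, 236) [30  8 94]
(346, 169) [ 35  19 163]
(353, 234) [ 20  11 134]
bigpad [104.4 165.6] 374 [0.6185 0.3275] ang -3.011 ext [0.145  0.0394] rect [0.618  0.3273] [0.1441 0.0355] 10.5
smallpad [181.1 167.2] 195 [0.6148 0.1203] ang -3.077 ext [0.0953 0.0262] rect [0.6155 0.1207] [0.0946 0.0239] 6.9
sockpad [103.  233.5] 125 [0.438  0.3249] ang 1.553 ext [0.0328 0.0295] rect [0.438 0.325] [0.029  0.0328] 1.0
vpad [346.  168.3] 317 [ 0.616  -0.3142] ang 3.034 ext [0.0562 0.0403] rect [ 0.616  -0.3141] [0.0402 0.0562] 84.0
bigpadD [105.  166.3] 721 [0.6167 0.3259] ang -3.034 ext [0.1635 0.0566] rect [0.6177 0.3264] [0.1631 0.0551] 6.9
smallpadD [181.5 167. ] 519 [0.6153 0.1194] ang -3.118 ext [0.1163 0.0479] rect [0.6155 0.1206] [0.1161 0.0479] 1.6
big [187.5 233.9] 428 [0.4402 0.0995] ang -2.846 ext [0.1441 0.0389] rect [0.4408 0.0997] [0.1434 0.0347] 19.1
small [271.3 159.7] 226 [ 0.6358 -0.1163] ang -3.038 ext [0.0949 0.0271] rect [ 0.6352 -0.1161] [0.0944 0.0251] 8.5
vb [269.7 235.9] 344 [ 0.4368 -0.1125] ang 2.902 ext [0.0559 0.04  ] rect [ 0.4364 -0.1123] [0.04   0.0558] 76.4
sock [353.8 233.7] 162 [ 0.4433 -0.3241] ang 1.678 ext [0.0396 0.0328] rect [ 0.4437 -0.3234] [0.0384 0.0328] 89.9
jar [225.2 197.8] 172 [5.313e-01 4.000e-04] ang -2.844 ext [0.0375 0.0352] rect [5.316e-01 4.000e-04] [0.0358 0.0338] 45.6
padlock [310.3 192.5] 41 [ 0.5503 -0.2184] ang 1.215 ext [0.0272 0.016 ] rect [ 0.5497 -0.2184] [0.0272 0.016 ] 69.9
```

View pics/crop.png

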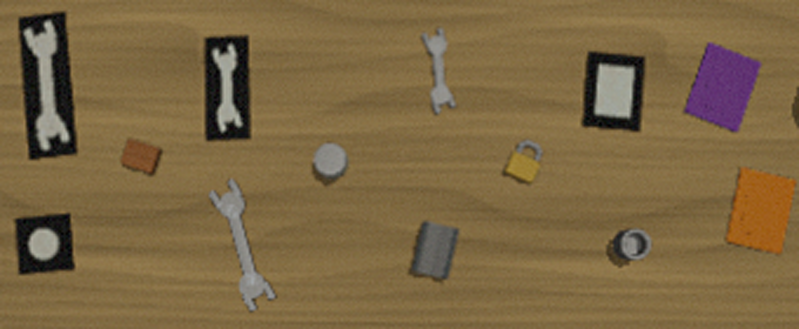

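The masks agree with the given sizes. First the socket at (0.443, -0.326), using a partly open gripper.

>>> step_arm:
  plan:
    - [[244, 187, -60, -0.3, 70], [244, 187, -60, -0.3, 70], [244, 187, -60, -0.3, 70], [244, 187, -60, -0.3, 70], [244, 187, -60, -0.3, 70], [244, 187, -60, -0.3, 70], [244, 187, -60, -0.3, 70], [244, 187, -60, -0.3, 70]]

```text
time: 0.82
tool_pos: [0.4453, -0.3226, 0.1442]
ee_rot: [-3.14, 0.0, 0.073]
wrist_force: [-0.2, -0.4, 0.2]
width: 0.0658
```

Run:
```python
from h import *
o=robot.get_obs(); s=snap('wrist'); save(s,'w1'); print(o['tool_pos'],o['ee_rot'],s['T_tool_cam'].round(3),s['camera_matrix'].round(0),s['k1'])
```

```text
[ 0.44527388 -0.32256513  0.14419982] [-3.13960546e+00  1.92179918e-04  7.32138629e-02] [[ 0.    -0.974 -0.227  0.064]
 [ 1.     0.     0.001 -0.001]
 [-0.001 -0.227  0.974 -0.179]
 [ 0.     0.     0.     1.   ]] [[329.   0. 263.]
 [  0. 329. 187.]
 [  0.   0.   1.]] -0.016027454920940116
```

View pics/w1.png

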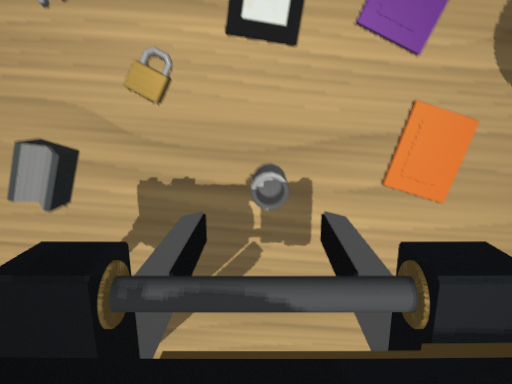

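Run:
```python
from h import *
o=robot.get_obs(); s=snap('wrist')
print(cast(s,[(269,190),(250,190),(289,190)],.05,o).round(4)) 
f=s['frame'];hsv=cv2.cvtColor(f,cv2.COLOR_RGB2HSV)
m=((hsv[...,1]<70)&(hsv[...,2]>120)&(hsv[...,1]<100)).astype(np.uint8)
for n,sd,w,z,mm in [('vpad',(265,8),30,.005,m),('vb',(45,170),40,.034,(hsv[...,1]<60).astype(np.uint8))]:
    c,N,C,a,e,r=blob(s,mm,sd,w,z,o); print(n,c.round(1),N,C.round(4),'ang',round(a,3),'ext',e.round(4),np.round(r[0],4))
```

```text
[[ 0.4461 -0.3238  0.05  ]
 [ 0.4449 -0.3078  0.05  ]
 [ 0.4475 -0.3408  0.05  ]]
vpad [271.5  12.9] 1246 [ 0.5958 -0.3145] ang 1.605 ext [0.0426 0.024 ] [ 0.5971 -0.3136]
vb [ 46.1 176.6] 3871 [ 0.4387 -0.1236] ang 2.368 ext [0.0829 0.0678] [ 0.4367 -0.1234]
```

Top and wrist views agree to about 2 mm, so I'm descending and gripping.

>>> step_arm:
  plan:
    - [[0, -2, -40, 0, 70], [0, -2, -80, 0, 70], [0, -2, -110, 0, 70], [0, -2, -132, 0, 70], [0, -2, -132, 0, 70], [0, -2, -132, 0, 20], [0, -2, -132, 0, 20], [0, -2, -132, 0, 20]]

```text
time: 1.58
tool_pos: [0.4445, -0.3293, 0.0162]
ee_rot: [3.138, -0.003, 0.07]
wrist_force: [-0.1, 0.2, 0.4]
width: 0.0496
```

>>> step_arm:
  plan:
    - [[0, 0, 0, 0, 20], [0, 0, 0, 0, 20], [0, 0, 0, 0, 20], [0, 0, 30, 0, 20], [0, 0, 70, 0, 20], [0, 0, 110, 0, 20], [0, 0, 120, 0, 20], [0, 0, 120, 0, 20]]

```text
time: 2.25
tool_pos: [0.4454, -0.3295, 0.1385]
ee_rot: [3.134, -0.007, 0.071]
wrist_force: [0.5, 0.1, -2.0]
width: 0.034
```

>>> step_arm:
  plan:
    - [[0, 40, 0, 0, 20], [0, 80, 0, 0, 20], [0, 120, 0, 0, 20], [0, 160, 0, 0, 20], [0, 200, 0, 0, 20], [0, 240, 0, 0, 20], [0, 280, 0, 0, 20], [0, 320, 0, 0, 20]]

```text
time: 2.92
tool_pos: [0.4411, -0.0056, 0.1304]
ee_rot: [-3.141, 0.005, 0.07]
wrist_force: [1.1, -0.0, -1.8]
width: 0.0339
```

>>> step_arm:
  plan:
    - [[0, 40, 0, 0, 20], [0, 80, 0, 0, 20], [0, 120, 0, 0, 20], [0, 160, 0, 0, 20], [0, 200, 0, 0, 20], [-5, 240, 0, 0, 20], [-5, 280, 0, 0, 20], [-5, 300, 0, 0, 20]]

```text
time: 3.58
tool_pos: [0.4358, 0.2958, 0.13]
ee_rot: [3.141, 0.005, 0.075]
wrist_force: [-0.3, 0.1, -1.5]
width: 0.0343
```

>>> step_arm:
  plan:
    - [[0, 20, 0, 0, 20], [0, 33, 0, 0, 20], [0, 33, 0, 0, 20], [0, 33, -30, 0, 20], [0, 33, -60, 0, 20], [0, 33, -80, 0, 20], [0, 33, -80, 0, 20], [0, 33, -80, 0, 20]]

```text
time: 4.25
tool_pos: [0.4371, 0.3234, 0.0515]
ee_rot: [3.139, 0.004, 0.07]
wrist_force: [0.7, 0.1, -1.2]
width: 0.0343
```

Run:
```python
from h import *
o=robot.get_obs(); s=snap('wrist'); save(s,'w2'); print(o['tool_pos'],o['ee_rot'],o['wrist_force'],o['width'])
```

```text
[0.43710652 0.32339215 0.05152061] [3.13883914 0.00429353 0.06955317] [ 0.68162039  0.11193721 -1.2175051 ] 0.0342537551571414
```

View pics/w2.png

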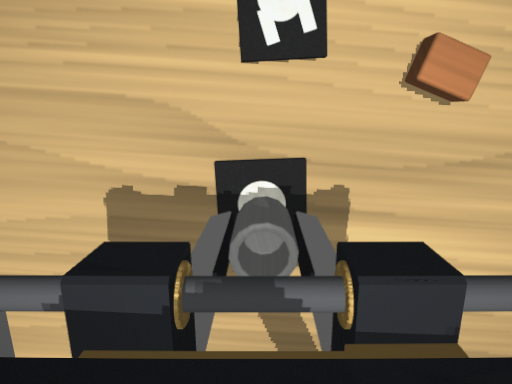

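Run:
```python
from h import *
o=robot.get_obs(); s=snap('wrist')
print(o['tool_pos'],cast(s,[(215,162),(306,158),(262,181),(238,206),(286,206)],.005,o).round(4))
```

```text
[0.43852475 0.32441371 0.05360357] [[0.4649 0.3603 0.005 ]
 [0.4721 0.2974 0.005 ]
 [0.4537 0.3268 0.005 ]
 [0.4342 0.3427 0.005 ]
 [0.4366 0.3083 0.005 ]]
```

>>> step_arm:
  plan:
    - [[-1, 1, -20, 0, 20], [-1, 1, -30, 0, 20], [-1, 1, -35, 0, 20], [-1, 1, -35, 0, 20], [-1, 1, -35, 0, 20], [-1, 1, -35, 0, 60], [-1, 1, -35, 0, 60], [-1, 1, -35, 0, 60]]

```text
time: 5.02
tool_pos: [0.4377, 0.3266, 0.019]
ee_rot: [-3.141, -0.001, 0.071]
wrist_force: [-0.4, 0.0, -0.2]
width: 0.0503
```

>>> step_arm:
  plan:
    - [[0, 0, 0, 0, 60], [0, 0, 20, 0, 60], [0, 0, 60, 0, 60], [0, 0, 100, 0, 60], [0, 0, 110, 0, 60], [0, -40, 110, 0, 60], [0, -80, 110, 0, 60], [0, -120, 110, 0, 60]]

```text
time: 5.68
tool_pos: [0.4373, 0.2056, 0.1289]
ee_rot: [3.142, -0.001, 0.073]
wrist_force: [1.5, -0.2, 0.2]
width: 0.0561
```

>>> step_arm:
  plan:
    - [[4, -40, 0, 0.1, 50], [4, -80, 0, 0.21, 50], [4, -106, 0, 0.21, 50], [4, -106, 0, 0.21, 50], [4, -106, 0, 0.21, 50]]

```text
time: 6.1
tool_pos: [0.4414, 0.0993, 0.1285]
ee_rot: [-3.141, -0.001, 0.277]
wrist_force: [-0.2, -0.0, 0.2]
width: 0.0471
```

Run:
```python
from h import *
o=robot.get_obs(); s=snap('wrist'); save(s,'w3'); print(o['tool_pos'],o['ee_rot'],o['width'])
```

```text
[0.44138593 0.09934799 0.12852479] [-3.14126764e+00 -5.08405333e-04  2.77232009e-01] 0.04710411398755122
```

View pics/w3.png

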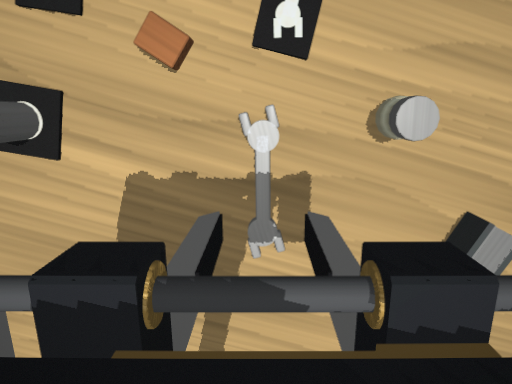

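The shank at (263,190) is in line with the jaws, and the ends are at rows 105 and 257. I'll check the mid-length.

Run:
```python
from h import *
o=robot.get_obs(); s=snap('wrist')
P=cast(s,[(258,107),(268,256),(263,155),(263,210)],.01,o); print(o['tool_pos'],P.round(4),(P[0]+P[1])/2,np.linalg.norm(P[0]-P[1]),np.arctan2(*(P[2]-P[3])[[1,0]]))
```

```text
[0.44140423 0.10034492 0.12853014] [[0.5043 0.1239 0.01  ]
 [0.3712 0.0761 0.01  ]
 [0.4648 0.108  0.01  ]
 [0.4149 0.0937 0.01  ]] [0.43776667 0.09999483 0.01      ] 0.14139826304773392 0.2795283957444419
```

>>> step_arm:
  plan:
    - [[-2, 0, -40, 0, 50], [-2, 0, -80, 0, 50], [-2, 0, -105, 0, 50], [-2, 0, -120, 0, 50], [-2, 0, -125, 0, 50], [-2, 0, -125, 0, 5], [-2, 0, -125, 0, 5], [-2, 0, -125, 0, 5]]

```text
time: 6.87
tool_pos: [0.4407, 0.1011, 0.0048]
ee_rot: [3.141, -0.003, 0.282]
wrist_force: [0.5, 1.1, -0.4]
width: 0.0306
```

>>> step_arm:
  plan:
    - [[0, 0, 0, 0, 5], [0, 0, 0, 0, 5], [0, 0, 0, 0, 5], [0, 0, 0, 0, 5], [0, 0, 30, 0, 5], [0, 0, 70, 0, 5], [0, 0, 100, 0, 5], [0, 0, 100, 0, 5]]

```text
time: 7.53
tool_pos: [0.4438, 0.1008, 0.1106]
ee_rot: [3.139, -0.013, 0.281]
wrist_force: [0.9, 1.1, 0.1]
width: 0.0135
```

>>> step_arm:
  plan:
    - [[30, 28, 0, 0, 5], [60, 56, 0, -0.05, 5], [90, 84, 0, -0.1, 5], [120, 112, 0, -0.165, 5], [145, 140, 0, -0.165, 5], [165, 168, 0, -0.165, 5], [175, 196, 0, -0.165, 5], [178, 222, 0, -0.165, 5]]

```text
time: 8.2
tool_pos: [0.6181, 0.3233, 0.1005]
ee_rot: [3.141, 0.003, 0.115]
wrist_force: [-0.2, -0.7, -2.2]
width: 0.0136
```

>>> step_arm:
  plan:
    - [[0, 5, 0, 0, 5], [0, 5, 0, 0, 5], [0, 5, -25, 0, 5], [0, 5, -35, 0, 5], [0, 5, -35, 0, 5], [0, 5, -35, 0, 5]]

```text
time: 8.7
tool_pos: [0.6161, 0.3257, 0.0668]
ee_rot: [3.14, 0.004, 0.115]
wrist_force: [-0.3, 0.1, -2.5]
width: 0.0136
```

Run:
```python
from h import *
o=robot.get_obs(); s=snap('wrist'); save(s,'w4'); print(o['tool_pos'],o['ee_rot'],o['width'])
```

```text
[0.61613183 0.32567094 0.0667954 ] [3.14006306 0.00388881 0.11453947] 0.013586608419797466
```

View pics/w4.png

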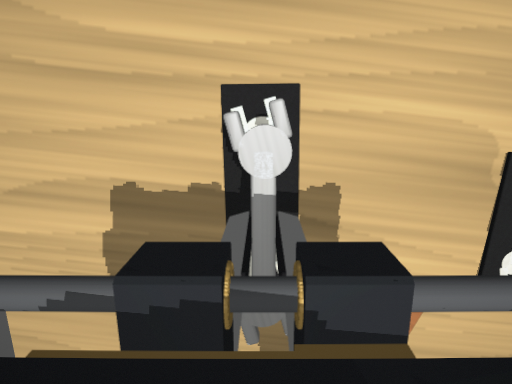

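Run:
```python
from h import *
o=robot.get_obs(); s=snap('wrist')
A=cast(s,[(238,107),(270,97),(221,85),(299,84),(226,212)],.005,o); B=cast(s,[(231,112),(276,100)],.072,o)
R=Ro.from_euler('z',-o['ee_rot'][2]).as_matrix()
print(o['tool_pos']); print('tool-frame pad',((A-o['tool_pos'])@R.T).round(4)); print('spanner',((B-o['tool_pos'])@R.T).round(4))
```

```text
[0.61710496 0.32625367 0.06841523]
tool-frame pad [[ 0.0662  0.0185 -0.0634]
 [ 0.0731 -0.0043 -0.0634]
 [ 0.0813  0.0302 -0.0634]
 [ 0.082  -0.0247 -0.0634]
 [-0.0122  0.029  -0.0634]]
spanner [[ 0.063   0.0173  0.0036]
 [ 0.0691 -0.0059  0.0036]]
```

>>> step_arm:
  plan:
    - [[2, 2, -30, 0.01, 5], [2, 2, -50, 0.01, 5], [2, 2, -57, 0.01, 5], [2, 2, -60, 0.01, 5], [2, 2, -60, 0.01, 5], [2, 2, -60, 0.01, 5], [2, 2, -60, 0.01, 40], [2, 2, -60, 0.01, 40]]

```text
time: 9.47
tool_pos: [0.6204, 0.3298, 0.0103]
ee_rot: [-3.141, -0.003, 0.126]
wrist_force: [0.0, -0.6, 1.0]
width: 0.0236
```

>>> step_arm:
  plan:
    - [[0, 0, 0, 0, 40], [0, 0, 0, 0, 40], [0, 0, 10, 0, 40], [0, 0, 40, 0, 40], [0, 0, 80, 0, 40], [0, 0, 100, 0, 40], [0, -40, 100, 0, 40], [0, -80, 100, 0, 40]]

```text
time: 10.13
tool_pos: [0.6208, 0.2511, 0.1128]
ee_rot: [-3.14, -0.007, 0.13]
wrist_force: [1.1, -0.2, -0.3]
width: 0.0375
```

>>> step_arm:
  plan:
    - [[2, -40, 0, 0, 50], [4, -80, 0, 0, 50], [6, -120, 0, -0.02, 50], [8, -160, 0, -0.04, 50], [10, -200, 0, -0.055, 50], [12, -240, 0, -0.055, 50], [14, -280, 0, -0.055, 50], [16, -320, 0, -0.055, 50]]

```text
time: 10.8
tool_pos: [0.6353, -0.0726, 0.1098]
ee_rot: [3.141, -0.002, 0.071]
wrist_force: [0.6, -0.4, 1.1]
width: 0.0465
```

>>> step_arm:
  plan:
    - [[0, -35, 20, 0, 50], [0, -45, 20, 0, 50], [0, -45, 20, 0, 50], [0, -45, 20, 0, 50], [0, -45, 20, 0, 50]]

```text
time: 11.22
tool_pos: [0.635, -0.1137, 0.128]
ee_rot: [-3.14, 0.001, 0.072]
wrist_force: [0.4, 0.8, -0.4]
width: 0.0472
```

Run:
```python
from h import *
o=robot.get_obs(); s=snap('wrist'); save(s,'w5'); print(o['tool_pos'],o['ee_rot'],o['width'])
f=s['frame'];hsv=cv2.cvtColor(f,cv2.COLOR_RGB2HSV); m=(hsv[...,1]<70).astype(np.uint8)
c,N,C,a,e,r=blob(s,m,(263,170),48,.01,o); print(c,N,C,a,e,r)
```

```text
[ 0.63503306 -0.1137204   0.12800321] [-3.14027349e+00  8.59130574e-04  7.24584687e-02] 0.047156950688971404
[266.85714286 175.07645875] 1491 [ 0.6407023  -0.11616873] -3.031652793870828 [0.08251709 0.02688127] ((0.640251636505127, -0.11591088771820068), (0.08277866244316101, 0.02488214150071144), 8.387819290161133)
```

View pics/w5.png

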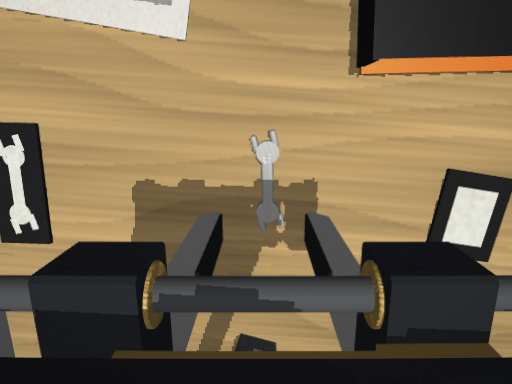

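>>> step_arm:
  plan:
    - [[1, -2, -40, 0, 50], [1, -2, -80, 0, 50], [1, -2, -105, 0, 50], [1, -2, -120, 0, 50], [1, -2, -125, 0, 50], [1, -2, -125, 0, 5], [1, -2, -125, 0, 5], [1, -2, -125, 0, 5]]

```text
time: 11.93
tool_pos: [0.6368, -0.1165, 0.004]
ee_rot: [3.141, -0.001, 0.072]
wrist_force: [-0.2, 0.2, 0.9]
width: 0.03
```

>>> step_arm:
  plan:
    - [[0, 0, 0, 0, 5], [0, 0, 0, 0, 5], [0, 0, 0, 0, 5], [0, 0, 0, 0, 5], [0, 0, 30, 0, 5], [0, 0, 70, 0, 5], [0, 0, 100, 0, 5], [0, 0, 100, 0, 5]]

```text
time: 12.6
tool_pos: [0.6408, -0.119, 0.1128]
ee_rot: [3.136, -0.014, 0.071]
wrist_force: [-0.1, 1.0, 1.3]
width: 0.0104
```

>>> step_arm:
  plan:
    - [[0, 40, 0, 0, 5], [-5, 80, 0, -0.04, 5], [-10, 120, 0, -0.04, 5], [-15, 160, 0, -0.04, 5], [-20, 200, 0, -0.04, 5], [-21, 230, 0, -0.04, 5], [-21, 237, 0, -0.04, 5], [-21, 237, 0, -0.04, 5]]

```text
time: 13.27
tool_pos: [0.6147, 0.1215, 0.1029]
ee_rot: [3.142, 0.001, 0.035]
wrist_force: [-0.1, -0.8, -0.9]
width: 0.0108
```

>>> step_arm:
  plan:
    - [[0, 0, -25, 0, 5], [0, 0, -35, 0, 5], [0, 0, -35, 0, 5], [0, 0, -35, 0, 5]]

```text
time: 13.6
tool_pos: [0.6145, 0.1177, 0.067]
ee_rot: [3.141, 0.003, 0.029]
wrist_force: [0.9, -0.1, -0.0]
width: 0.0101
```

Run:
```python
from h import *
o=robot.get_obs(); s=snap('wrist'); save(s,'w6'); print(o['tool_pos'],o['ee_rot'],o['width'])
```

```text
[0.61448536 0.11770154 0.06699052] [3.14084012 0.00340952 0.02885138] 0.010130466821157612
```

View pics/w6.png

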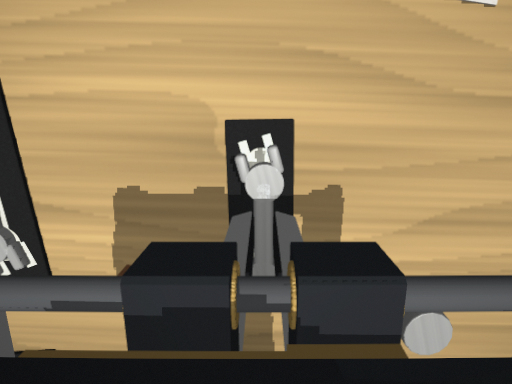

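Run:
```python
from h import *
o=robot.get_obs(); s=snap('wrist')
A=cast(s,[(243,143),(267,135),(225,121),(294,120),(229,212)],.005,o); B=cast(s,[(240,156),(275,147)],.072,o)
R=Ro.from_euler('z',-o['ee_rot'][2]).as_matrix()
print(o['tool_pos']); print('tool-frame pad',((A-o['tool_pos'])@R.T).round(4)); print('spanner',((B-o['tool_pos'])@R.T).round(4))
t=snap('top'); f=t['frame']; save(t,'t2')
cv2.imwrite('pics/crop2.png',cv2.resize(cv2.cvtColor(f[120:250,80:210],cv2.COLOR_RGB2BGR),None,fx=4.5,fy=4.5,interpolation=cv2.INTER_CUBIC))
```

```text
[0.61539664 0.11801859 0.06833162]
tool-frame pad [[ 0.0405  0.0151 -0.0633]
 [ 0.0463 -0.0024 -0.0633]
 [ 0.0563  0.0279 -0.0633]
 [ 0.057  -0.0218 -0.0633]
 [-0.0122  0.0266 -0.0633]]
spanner [[ 0.0401  0.0129  0.0037]
 [ 0.0449 -0.0058  0.0037]]
```

View pics/crop2.png

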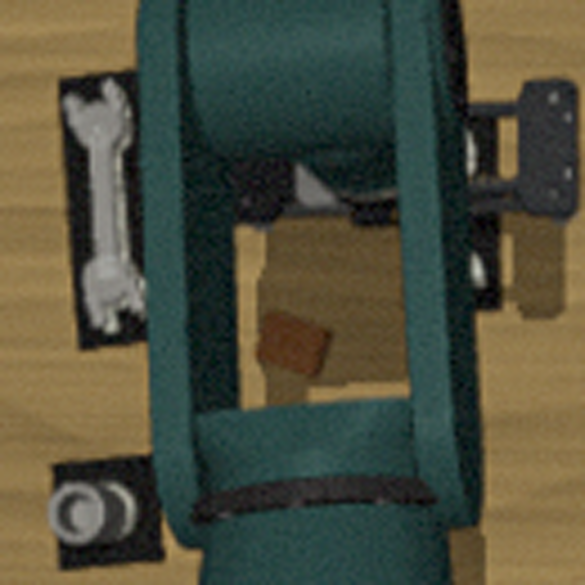

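>>> step_arm:
  plan:
    - [[1, 3, -30, 0, 5], [1, 3, -50, 0, 5], [1, 3, -57, 0, 5], [1, 3, -60, 0, 5], [1, 3, -60, 0, 5], [1, 3, -60, 0, 5], [1, 3, -60, 0, 40], [1, 3, -60, 0, 40]]

```text
time: 14.42
tool_pos: [0.6173, 0.1224, 0.0099]
ee_rot: [-3.141, -0.003, 0.031]
wrist_force: [0.5, 1.3, 0.6]
width: 0.0203
```

>>> step_arm:
  plan:
    - [[0, 0, 0, 0, 40], [0, 0, 0, 0, 40], [0, 0, 10, 0, 40], [0, 0, 40, 0, 40], [0, 0, 80, 0, 40], [0, 0, 115, 0, 60], [-20, -30, 120, 0, 60], [-40, -60, 120, 0, 60]]

```text
time: 15.08
tool_pos: [0.5792, 0.0629, 0.1344]
ee_rot: [3.141, -0.01, 0.034]
wrist_force: [0.3, -0.4, -0.3]
width: 0.0538
```

>>> step_arm:
  plan:
    - [[-25, -32, 0, -0.05, 70], [-50, -64, 0, -0.1, 70], [-75, -96, 0, -0.15, 70], [-100, -128, 0, -0.2, 70], [-125, -160, 0, -0.27, 70], [-139, -175, 0, -0.27, 70], [-139, -175, 0, -0.27, 70], [-139, -175, 0, -0.27, 70]]

```text
time: 15.75
tool_pos: [0.4374, -0.1131, 0.1295]
ee_rot: [-3.141, -0.002, -0.241]
wrist_force: [-0.2, 0.1, 0.2]
width: 0.0657
```

Run:
```python
from h import *
o=robot.get_obs(); s=snap('wrist'); save(s,'w7'); print(o['tool_pos'],o['ee_rot'],o['width'])
print(cast(s,[(263,187)],.034,o))
```

```text
[ 0.43736887 -0.11314335  0.12954967] [-3.14123300e+00 -2.15257907e-03 -2.41458101e-01] 0.06571145426157192
[[ 0.43757227 -0.11307526  0.034     ]]
```

View pics/w7.png

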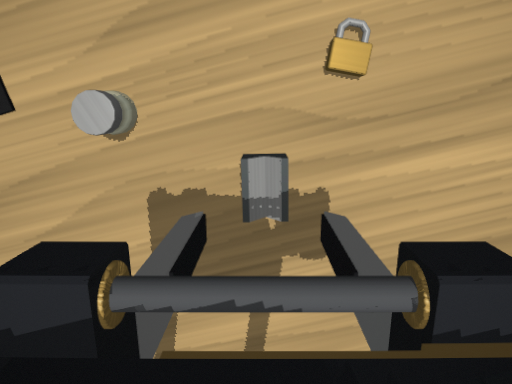

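>>> step_arm:
  plan:
    - [[-1, -1, -40, 0, 70], [-1, -1, -80, 0, 70], [-1, -1, -105, 0, 70], [-1, -1, -118, 0, 70], [-1, -1, -121, 0, 70], [-1, -1, -121, 0, 30], [-1, -1, -121, 0, 30], [-1, -1, -121, 0, 30]]

```text
time: 16.47
tool_pos: [0.4381, -0.1138, 0.0093]
ee_rot: [3.141, -0.003, -0.238]
wrist_force: [-0.4, -0.6, -1.2]
width: 0.0494
```

>>> step_arm:
  plan:
    - [[0, 0, 0, 0, 30], [0, 0, 0, 0, 30], [0, 0, 0, 0, 30], [0, 0, 0, 0, 30], [0, 0, 30, 0, 30], [0, 0, 70, 0, 30], [0, 0, 100, 0, 30], [0, 0, 100, 0, 30]]

```text
time: 17.13
tool_pos: [0.4399, -0.1151, 0.1136]
ee_rot: [3.14, -0.012, -0.239]
wrist_force: [1.7, -0.6, -3.5]
width: 0.0398
```

>>> step_arm:
  plan:
    - [[25, -28, 0, 0, 30], [50, -56, 0, 0.05, 30], [75, -84, 0, 0.1, 30], [100, -112, 0, 0.13, 30], [125, -140, 0, 0.13, 30], [150, -168, 0, 0.13, 30], [172, -192, 0, 0.13, 30], [180, -201, 0, 0.13, 30]]

```text
time: 17.8
tool_pos: [0.6167, -0.3175, 0.1019]
ee_rot: [-3.141, 0.004, -0.111]
wrist_force: [-1.2, -0.1, -4.1]
width: 0.0401
```

>>> step_arm:
  plan:
    - [[0, 0, 0, 0, 30], [0, 0, -25, 0, 30], [0, 0, -40, 0, 30], [0, 0, -40, 0, 30], [0, 0, -40, 0, 30]]

```text
time: 18.22
tool_pos: [0.6139, -0.3127, 0.0636]
ee_rot: [-3.138, 0.007, -0.109]
wrist_force: [-1.4, -0.2, -4.0]
width: 0.0397
```

Run:
```python
from h import *
o=robot.get_obs(); s=snap('wrist'); save(s,'w8'); print(o['tool_pos'],o['ee_rot'],o['width'])
```

```text
[ 0.61388777 -0.31273483  0.06363872] [-3.13813019  0.0069163  -0.10892049] 0.03974683939418408
```

View pics/w8.png

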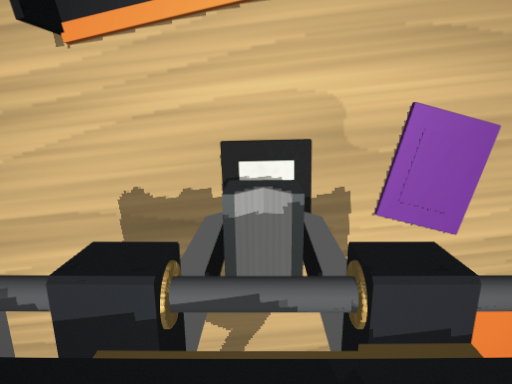

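Run:
```python
from h import *
o=robot.get_obs(); s=snap('wrist')
A=cast(s,[(238,162),(294,161),(221,143),(312,140)],.005,o); B=cast(s,[(224,187),(303,188)],.089,o)
R=Ro.from_euler('z',-o['ee_rot'][2]).as_matrix()
print(o['tool_pos']); print('pad',((A-o['tool_pos'])@R.T).round(4)); print('vblock top far edge',((B-o['tool_pos'])@R.T).round(4))
```

```text
[ 0.61522008 -0.31355856  0.06602033]
pad [[ 0.0267  0.0188 -0.061 ]
 [ 0.0274 -0.0223 -0.061 ]
 [ 0.0406  0.0309 -0.061 ]
 [ 0.0428 -0.035  -0.061 ]]
vblock top far edge [[ 0.0276  0.0193  0.023 ]
 [ 0.0271 -0.019   0.023 ]]
```

>>> step_arm:
  plan:
    - [[0, -2, -30, 0, 30], [0, -2, -48, 0, 30], [0, -2, -55, 0, 30], [0, -2, -55, 0, 30], [0, -2, -55, 0, 30], [0, -2, -55, 0, 30], [0, -2, -55, 0, 65], [0, -2, -55, 0, 65]]

```text
time: 18.98
tool_pos: [0.6175, -0.3173, 0.0146]
ee_rot: [3.14, -0.003, -0.109]
wrist_force: [0.6, 0.1, 1.8]
width: 0.0498
```

>>> step_arm:
  plan:
    - [[0, 0, 0, 0, 65], [0, 0, 0, 0, 65], [0, 0, 20, 0, 65], [0, 0, 60, 0, 65], [0, 0, 100, 0, 65], [0, 0, 140, 0, 65], [-40, 0, 170, 0, 65], [-80, 0, 180, 0, 65]]

```text
time: 19.65
tool_pos: [0.5459, -0.3176, 0.1956]
ee_rot: [3.137, -0.008, -0.107]
wrist_force: [0.2, -1.4, -0.2]
width: 0.0611
```

>>> step_arm:
  plan:
    - [[-40, -15, 0, 0, 65], [-80, -30, 0, 0, 65], [-120, -45, 0, 0, 65], [-160, -60, 0, 0, 65], [-200, -80, 0, 0, 65], [-230, -100, 0, 0, 65], [-250, -130, 0, 0, 65], [-260, -150, 0, 0, 65]]

```text
time: 20.32
tool_pos: [0.2801, -0.4688, 0.1914]
ee_rot: [3.139, -0.0, -0.113]
wrist_force: [-0.4, -0.4, -0.0]
width: 0.0611
```

Run:
```python
from h import *
print(robot.get_obs()['tool_pos'])
s=snap('top'); save(s,'t3'); f=s['frame']; hsv=cv2.cvtColor(f,cv2.COLOR_RGB2HSV)
S,V=hsv[...,1],hsv[...,2]; grey=((S<70)&(V>55)).astype(np.uint8); dark=(V<60).astype(np.uint8)
for n,sd,w,z,m in [('big',(105,166),38,.015,grey),('small',(182,167),28,.015,grey),('sock',(104,234),18,.055,grey),('vb',(346,169),18,.039,grey),('jar',(226,199),12,.048,grey),('padlock',(308,200),12,.01,grey)]:
    c,N,C,a,e,r=blob(s,m,sd,w,z); print(n,c.round(1),N,C.round(4),'ang',round(a,3),'ext',e.round(4),'rect',np.round(r[0],4),np.round(r[1],4),round(r[2],1))
cv2.imwrite('pics/crop3.png',cv2.resize(cv2.cvtColor(f[120:260,80:390],cv2.COLOR_RGB2BGR),None,fx=2.55,fy=2.55,interpolation=cv2.INTER_CUBIC))
```

```text
[ 0.2801167  -0.46877056  0.19144723]
big [103.6 166.2] 568 [0.6154 0.3263] ang -3.008 ext [0.1496 0.0462] rect [0.6183 0.3279] [0.1489 0.0425] 10.2
small [180.5 166.8] 310 [0.6145 0.1205] ang -3.083 ext [0.1024 0.0316] rect [0.6153 0.1215] [0.1019 0.0309] 5.6
sock [ 99.4 233. ] 175 [0.4387 0.3187] ang 1.733 ext [0.0504 0.0345] rect [0.4376 0.3158] [0.0329 0.0499] 1.1
vb [349.  166.6] 320 [ 0.6155 -0.3155] ang 3.03 ext [0.0592 0.0386] rect [ 0.6149 -0.3157] [0.0387 0.0591] 84.2
jar [225.3 197.9] 172 [5.313e-01 4.000e-04] ang -2.943 ext [0.0371 0.0345] rect [ 5.309e-01 -2.000e-04] [0.0354 0.0328] 0.7
padlock [310.3 192.6] 40 [ 0.5502 -0.2185] ang 1.21 ext [0.0272 0.0155] rect [ 0.5495 -0.2183] [0.0272 0.0154] 69.9
```

View pics/crop3.png

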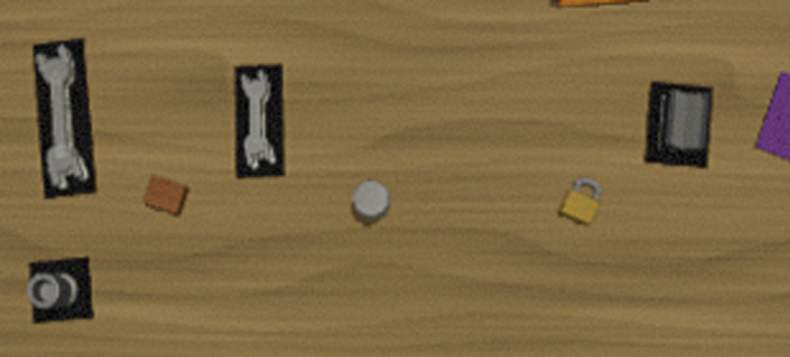

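All four tools are on their pads to within a few mm. The jar and padlock haven't moved and the arm is clear, so I'm handing the job in.

```bash
python3 -c "
from bench import robot
print(abs(robot.get_obs()['qvel']).max()); print(robot.close_job())"
```

```text
0.07774887957668018
the job is handed in; nothing more can be done
None
```

I put the socket, the big spanner, the small spanner and the V-block on their own black pads, one grasp each. The job is handed in, at about 20 s of the 120 s; no verdict came back.

**Final top-view check:**

| Tool | Centre offset from its silhouette | Direction error |
|---|---|---|
| Big spanner | about 3 mm | under 0.03 rad |
| Small spanner | about 1 mm | under 0.03 rad |
| V-block | about 2 mm | under 0.03 rad |
| Socket | about 1–2 mm | not needed |

- **Standing and flat:** I judged this by eye from the last picture: the socket and V-block look upright and the spanners flat. I did not measure tilt or height.
- **Spanner readings:** slightly less certain, because bits of white silhouette still showing beside the tools got into the colour mask.
- **Socket reading:** its mask also took in its side wall and some of the disc, giving a centre about 9 mm off. I used its outer edge instead.
- **Jar and padlock:** both measured within 1 mm of where they started.
- **Disagreements:** the top and wrist cameras differed by up to about 3 mm. No check failed.
- **At hand-in:** the gripper was clear of everything, but the arm was still settling slightly (0.08 rad/s).

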